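Snap the solder reel's axle home in the bench reel stand

TASK

Take the solder reel out of its grey cradle, lower both ends of its axle together into the two open slots of the blue reel stand, and press it down between the orange spring plungers until both ends sit level on the bottom and the spring plungers have snapped over the axle at both ends; then let go. Press with feeling, not harder than about 25 N. Leave the other things on the bench where they are.

Things in the scene. Friction and masses are not known exactly. Their poses are not given: they have to be found in the camera images.
- reel: solder reel fixed on its axle, about 0.16 kg. Origin: middle of the axle; y along the axle (both ways alike), z up at the start. Silver winding 45 mm across, 64 mm long: grip it across x from above. White flanges 64 mm across at y = 32 to 36 mm either side (64 mm clear between), hubs 16 mm across out to y = 39, dark steel axle 10 mm across with round ends out to y = 71
- axle_a (a point): point on the axle's centre line, 61 mm from the reel's middle along its +y: the part that comes to lie on a bearing block of the stand
- axle_b (a point): the same at the reel's -y end
- cradle: grey plastic cradle, fixed, 78 mm (x) by 88 mm (y), 27 mm high, foot plate 6 mm thick; four wedge rests under the reel's flanges only, clear under and beside the winding. Origin: centre of its underside. The axle lies along its y, centre 45 mm above the bench
- stand: blue reel stand, fixed. Origin: centre of its underside, y from slot to slot, z up. Base 96 mm (x) by 160 mm (y) by 8 mm. Two cheeks 8 mm thick at y = +50 and -50 mm, each with an upright slot at x = 0, 12 mm wide, flaring above z = 84 mm to about 29 mm at the cheek's top, z = 98 mm. Outside each cheek a flat-topped aluminium bearing block carries the axle
- slot_left (a point): middle of the slot of the +y cheek at z = 84 mm of the stand, where its parallel part begins
- slot_right (a point): the same for the -y cheek
- bearing_left (a point): point of the stand over the +y bearing block (x = 0, y = 61 mm, z = 64 mm). The two blocks are joined by a bar that is set anywhere in a 16 mm range before the start and stays there: the seated axle centre is at z = 56 to 72 mm of the stand, the same at both ends. That height is not measured: it must be felt. The block is hard
- bearing_right (a point): the same over the -y block
- catch_left_far (a joint): orange round-nosed spring plunger, 10 mm across, over the +y block at the far (stand's +x) side of the axle; value = how far it is pushed back, m. The axle meets the pair 11 mm above its seat (values 0) and must be pressed past it, hardest at first; values about 0.003 at 4 mm above the seat, then the pair pulls the axle down; 0.001 to 0.003 when seated
- catch_left_near (a joint): the same at the near (-x) side; the values of a pair add up to about 0.004 when seated. Each spring pushes with 3 N at value 0 and 0.5 N more per mm, the noses are slippery: some 10 to 15 N down at the reel gets the axle past all four
- catch_right_far (a joint): as catch_left_far, over the -y block
- catch_right_near (a joint): as catch_left_near, over the -y block
- driver_red: red-handled screwdriver, 187 mm long, bystander, origin at the centre of its underside
- pliers_blue: pliers with blue handles, 152 mm long, bystander, origin at the centre of its underside
- board_b: small green circuit board, 90x50 mm, bystander, origin at the centre of its underside
- pen_1: white and blue pen, 145 mm long, bystander, origin at the centre of its underside
- heatsink_3: black finned heatsink, 28x34x22 mm, bystander, origin at the centre of its underside
- solder_spool: loose small solder spool without axle, standing on end, 62 mm across, bystander, origin at the centre of its underside

How it is judged:
On the way, in this order (a step that is already met when the one before it is completed fails the run):
1. the reel is lifted out of the cradle (distance between reel and cradle above 0.09 m), for 0.1 s.
2. both axle ends are home under their plungers, level (x of axle_a in the frame of stand between -0.004 and 0.004 m and z of axle_a in the frame of stand between 0.052 and 0.0725 m and x of axle_b in the frame of stand between -0.004 and 0.004 m and z of axle_b in the frame of stand between 0.052 and 0.0725 m and y of reel in the frame of stand between -0.008 and 0.008 m and angle between reel's own y axis and vertical between 1.5458 and 1.5958 rad and value of joint each of catch_left_far, catch_left_near, catch_right_far, catch_right_near below 0.0037 m and value of joint any of catch_left_far, catch_left_near below 0.0027 m and value of joint any of catch_left_far, catch_left_near above 0.0012 m and value of joint any of catch_right_far, catch_right_near below 0.0027 m and value of joint any of catch_right_far, catch_right_near above 0.0012 m), for 0.2 s.
At the end, for the whole second after the job is handed in: The axle lies level (0.025 rad) in both slots, within 4 mm of the slot line and 8 mm of the middle, ends below 72.5 mm, under the plungers (each pushed back under 3.7 mm, one of each pair under 2.7, one over 1.2 mm: on the bottom to 2 mm); the reel is released and at rest (all of step 2 and contact force between each of the arm, the fingers and reel below 0.1 N and linear speed of reel below 0.01 m/s); the robot touches nothing.
It fails at once if the reel is pressed or dropped on the stand too hard (about 28 N downward when seated: the 55 N count all contacts, with the plungers' sideways squeeze) (contact force between reel and stand above 55 N).
It fails at once if a bystander is moved by more than 30 mm (distance of any of driver_red, pliers_blue, board_b, pen_1, heatsink_3, solder_spool from where it was at the start of the episode above 0.03 m).
It also fails if it takes over 61 s, if anything falls off the work surface, if the arm or the gripper's body presses on something with over 40 N, if the wrist force passes 120 N, or if a joint passes its speed limit or range.

ROBOT

A 6-joint arm with a two-finger parallel gripper is mounted at the origin on a cart in front of the work surface, level with it; the furniture and walls round the work are solid. World frame = base frame: x ahead of the robot, y to its left, z up, the work surface at z = 0. Lengths are in m, angles in rad, forces in N, time in s.
With the tool pointing down it reaches from about 0.3 to 0.775 m from the base axis. Payload 14.6 kg.
Tool frame: the origin (TCP) lies at the very end of the fingers, on their centre line; the grasp point (between the pads) lies 19 mm behind it; z points along the fingers, y is the line along which they close (so a half turn about z gives the same grasp; the last joint's range is limited). The gripper opens to 94 mm and grips with 3 to 60 N. Pads are 16 mm wide; open, the fingers measure 119 mm over their backs; the gripper's body (75 mm by 177 mm) begins 78 mm behind the grasp point.
Start: joints at [-1.234, 0.3, 1.521, -0, 1.321, -0.067], TCP at [0.216, -0.506, 0.205] pointing down, gripper open.
Joint ranges: [-3.03, 3.03], [-0.79, 2.21], [0.23, 2.52], [-1.04, 4.18], [0, 3.07], [-2.55, 2.55]. Speed limits (rad/s): [2.22, 2.22, 2.57, 3.14, 3.14, 3.14].

INTERFACE

Orientations are given as [roll, pitch, yaw] about the fixed x, y, z axes, in that order (R = Rz(yaw) Ry(pitch) Rx(roll)).
In Python, from station import ctrl gives the robot as it stands. The module is installed in compiled form; this text tells all that it offers.
- The arm moves only by the tool play_rows, never from a script. Its argument "commands" is a list of rows, each a list of 7 numbers: the shift along the tool's x, y, z in m, then the turn, a rotation vector about the tool's x, y, z in degrees, then the closure, from -1 (fully open) to 1 (shut). A call has 1 to 20 rows; each row shifts and turns the commanded pose from where the row before left it, along the tool's axes as they then stand; what a row does not reach is not made up. A row lasts 1/12 s, in which the tool goes at most 41.7 mm and 7.16 degrees, less where a joint would pass 70% of its speed; a pose out of reach is approached as far as the arm can. A call is refused whole if a number of a shift passes 0.0417 or a number of a turn 7.16, either way. A call with a gripper value outside its range is refused whole. The fingers move at their own pace and stop on an object; "force" is the grip in N (left out, the last holds). Time passes only in rows, so rows that do not move let the fingers close. It gives the time, the measured TCP pose, the force, the opening and the grip force at its end, in the units of the state.
- ctrl.get_obs(): the state, without advancing time (a new reading comes with each control period).
- ctrl.camera(name): name is "side" or "top"; returns the picture (384x512x3 uint8, blue, green, red); there is no depth.
- ctrl.camera_model(name): a dict with "fx", "fy", "cx", "cy" (pixels), "rvec" (rotation vector, rad) and "tvec" (3), from world to camera coordinates, as OpenCV has them. Camera axes: x right, y down, z forward; pixel columns grow to the right and rows downward; lengths in m; the calibration is good to about 2 mm. A picture is of the moment at which its call begins. camera_model takes no time and is no camera call.
- ctrl.hand_in(): hands the job in; it is judged then, once.
The state is a dict: "time_s": time; "qpos": joint angles; "joint_vel": joint speeds; "tau": joint torques, N m; "ee_pos": TCP position; "eef_rot": TCP orientation; "force": force on the tool from outside, world axes, zero at the start; "moment": the same for the moment, N m; "grip_width": finger opening in m; "grip_force": force on a finger pad.
Only numpy, scipy, OpenCV 4.12 (cv2) and the standard library are available. Lean on these libraries where they do the work, as an engineer would, in place of code of your own. Each camera call takes 0.05 s, during which the arm holds its last target. There are 200 camera calls.

## Working session

There is one attempt and no reset: what is moved stays moved. The work goes in short steps, Python scripts to look and compute and a tool call to move; the robot and the scene stay as the last step left them, time stands still between calls to the robot, and variables do not carry over. Pictures are saved under pics/ and viewed, at most 10 in all, crops included, and the job is handed in when it is done.

Besides the shell and the picture viewer there is one more tool, called after "Request:" as name([rows], argument=value, ...), one row to a line, values as JSON. play_rows: Moves the arm, as the interface text tells. Its arguments: {"type":"object","properties":{"commands":{"type":"array","items":{"type":"array","items":{"type":"number"}}},"force":{"type":"number"}},"required":["commands"]}

```bash
mkdir -p pics
python3 - <<'E'
from station import ctrl
import cv2
for n in("top","side"):
    cv2.imwrite(f"pics/{n}0.png",ctrl.camera(n)); print(n,ctrl.camera_model(n))
print(ctrl.get_obs())
E
```

```text
top {'fx': 444.0504755119176, 'fy': 444.0504755119176, 'cx': 258.6674098942942, 'cy': 191.64700165425754, 'rvec': array([ 2.13427899, -2.14853359,  0.23196667]), 'tvec': array([-0.00979177,  0.51585017,  1.06682758])}
side {'fx': 366.66309462311375, 'fy': 366.66309462311375, 'cx': 257.27385496567996, 'cy': 188.89854008042022, 'rvec': array([2.01178338, 0.0112553 , 0.02842213]), 'tvec': array([-0.52984569,  0.05655314,  0.92863878])}
{'time_s': 0.1, 'qpos': array([-1.23360269e+00,  3.00406475e-01,  1.52149924e+00,  2.90172862e-06,
        1.32069895e+00, -6.65897748e-02]), 'joint_vel': array([ 0.00106187, -0.00208607, -0.00134866, -0.00125602, -0.00075947,
       -0.0001765 ]), 'tau': array([ 4.68132130e-03, -5.32641757e+01, -3.53284514e+01,  7.10295467e-02,
        2.35006335e-02, -7.90301056e-05]), 'ee_pos': array([ 0.21602295, -0.50555319,  0.2049564 ]), 'eef_rot': array([-3.14058308e+00, -7.01437986e-05,  4.03782656e-01]), 'force': array([-0.0701967 , -0.00530698,  0.06028299]), 'moment': array([-0.00373771,  0.02608095, -0.02980992]), 'grip_force': 0.0, 'grip_width': 0.09412168012000668}
```

View pics/top0.png

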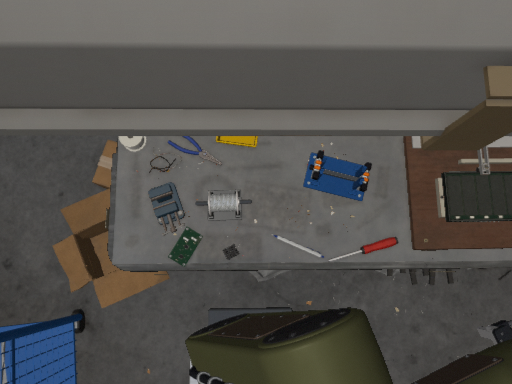

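View pics/side0.png

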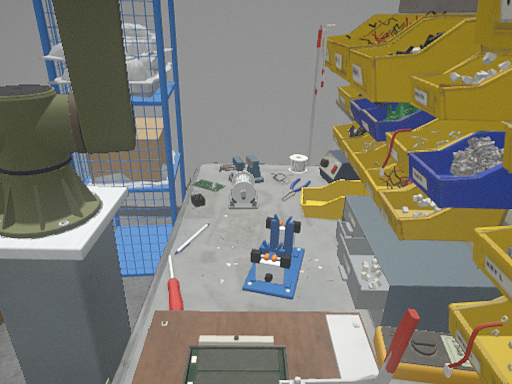

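The top view shows the reel at about (225,204) with its axle nearly along the columns. The stand is at about (337,176), turned roughly 15°. Next I'll zoom in on both.

```bash
cat > h.py <<'E'
import numpy as np, cv2
from station import ctrl
def cam(n):
    m=ctrl.camera_model(n); R=cv2.Rodrigues(m["rvec"])[0]
    K=np.array([[m["fx"],0,m["cx"]],[0,m["fy"],m["cy"]],[0,0,1]]); return m,R,K
def ray(n,uv,z):
    m,R,K=cam(n); d=R.T@np.linalg.inv(K)@np.array([uv[0],uv[1],1.]); o=-R.T@m["tvec"]
    return o+d*(z-o[2])/d[2]
def proj(n,p):
    m,R,K=cam(n); q=K@(R@np.array(p,float)+m["tvec"]); return q[:2]/q[2]
E
python3 - <<'E'
from h import *
t=cv2.imread("pics/top0.png"); s=cv2.imread("pics/side0.png")
print("cam top",-cam("top")[1].T@cam("top")[0]["tvec"],"side",-cam("side")[1].T@cam("side")[0]["tvec"])
a=cv2.resize(t[145:207,298:378],None,fx=5,fy=5,interpolation=2)
b=cv2.resize(t[180:230,190:270],None,fx=5,fy=5,interpolation=2)
c=cv2.resize(s[210:300,236:310],None,fx=5,fy=5,interpolation=2)
L=np.vstack([a,b]); c=cv2.copyMakeBorder(c,0,max(0,L.shape[0]-c.shape[0]),0,0,0)
cv2.imwrite("pics/z.png",np.hstack([L,c[:L.shape[0]]]))
# stand: blue base at z=8mm
hsv=cv2.cvtColor(t,cv2.COLOR_BGR2HSV); m=cv2.inRange(hsv,(100,120,60),(120,255,255)); 
o=cv2.inRange(hsv,(5,130,120),(20,255,255))
for name,mm in(("blue",m),("orange",o)):
    mm=mm.copy(); mm[:, :298]=0; mm[:,380:]=0; mm[:140]=0; mm[210:]=0
    n,l,st,ce=cv2.connectedComponentsWithStats(mm); print(name,[(list(x),c.round(1)) for x,c in zip(st[1:],ce[1:]) if x[4]>3])
    if name=="blue":
        k=cv2.minAreaRect(np.argwhere(mm)[:,::-1].astype(np.float32)); print(k)
        bx=cv2.boxPoints(k); P=[ray("top",u,.008) for u in bx]; print(np.round(P,4),np.mean(P,0))
w=cv2.inRange(t,(200,200,200),(255,255,255)); w[:,:195]=0;w[:,260:]=0;w[:180]=0;w[235:]=0
n,l,st,ce=cv2.connectedComponentsWithStats(w); print([(list(x),c.round(1)) for x,c in zip(st[1:],ce[1:]) if x[4]>5])
print(ray("top",(225,204),.045))
E
```

```text
cam top [0.31447782 0.0253199  1.1422701 ] side [ 0.51447674 -0.81810298  0.46078835]
blue [([np.int32(303), np.int32(153), np.int32(64), np.int32(48), np.int32(1531)], array([335.9, 177.5]))]
((336.14385986328125, 176.4127655029297), (60.97368621826172, 34.94688034057617), 13.760784149169922)
[[ 0.5372 -0.129   0.008 ]
 [ 0.6289 -0.1537  0.008 ]
 [ 0.5891 -0.3101  0.008 ]
 [ 0.4982 -0.2831  0.008 ]] [ 0.56336526 -0.21899153  0.008     ]
orange [([np.int32(316), np.int32(160), np.int32(5), np.int32(4), np.int32(17)], array([317.9, 161.8])), ([np.int32(314), np.int32(166), np.int32(6), np.int32(4), np.int32(18)], array([316.7, 167.1])), ([np.int32(363), np.int32(172), np.int32(6), np.int32(4), np.int32(18)], array([365.8, 173.8])), ([np.int32(364), np.int32(178), np.int32(4), np.int32(3), np.int32(12)], array([365.5, 179. ]))]
[]
[0.48514843 0.07104023 0.045     ]
```

View pics/z.png

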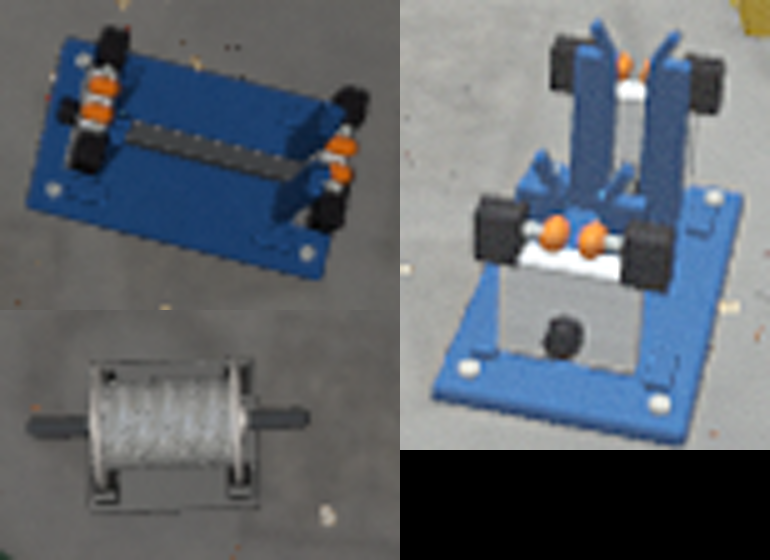

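Run:
```python
from h import *
A=ray("top",(195.6,203.1),.045);B=ray("top",(251.8,201.8),.045)
print("axle",A,B,(A+B)/2,np.linalg.norm(A-B),"yaw",np.degrees(np.arctan2(-(A-B)[0],(A-B)[1])))
F=ray("top",(209.2,203),.045);G=ray("top",(237.4,202),.045);print("flange mid",(F+G)/2)
for z in(.062,.07,.078):
    a=ray("top",(317.3,164.45),z);b=ray("top",(365.65,176.4),z);print("plungers",z,(a+b)/2,np.linalg.norm(a-b),np.degrees(np.arctan2(-(a-b)[0],(a-b)[1])))
# side view: stand projected check, pixels from crop: cheek slot etc.
t=np.radians(-14.2);R=np.array([[np.cos(t),-np.sin(t)],[np.sin(t),np.cos(t)]])
for nm,p in dict(cheekR_top=(0,-.05,.098),cheekL_top=(0,.05,.098),c00=(-.048,-.08,.008),c10=(.048,-.08,.008),c01=(.048,.08,.008)).items():
    w=np.r_[R@p[:2]+[.5634,-.219],p[2]]; print(nm,(proj("side",w)-[236,210])*5)
print("reel side",proj("side",np.r_[(A+B)[:2]/2,.045]))
```

```text
axle [0.48774543 0.14411265 0.045     ] [0.490415   0.00413972 0.045     ] [0.48908021 0.07412619 0.045     ] 0.1399983847364578 yaw 1.092614489066531
flange mid [0.48895647 0.0752452  0.045     ]
plungers 0.062 [ 0.56655204 -0.22141035  0.062     ] 0.1249287128014279 -14.383902754084435
plungers 0.07 [ 0.56468529 -0.21958317  0.07      ] 0.12400354630373173 -14.383902754084442
plungers 0.078 [ 0.56281854 -0.217756    0.078     ] 0.12307837980603559 -14.383902754084446
cheekR_top [176.13456748 157.18982556]
cheekL_top [227.34750453  24.88018323]
c00 [ 21.65376376 386.58902988]
c10 [279.67000545 435.05877013]
c01 [337.6471946  188.79642516]
reel side [242.31170814 186.80101262]
```

Request:
play_rows([
  [0,0,0,0,0,-6.7,-1],
  [0,0,0,0,0,-6.7,-1],
  [0,0,0,0,0,-6.7,-1],
  [0,0,0,0,0,-6.7,-1],
  [0,0,0,0,0,-6.7,-1],
  [0,0,0,0,0,-6.7,-1],
  [0,0,0,0,0,-6.7,-1],
  [0,0,0,0,0,-6.7,-1],
  [0,0,0,0,0,-6.7,-1],
  [0,0,0,0,0,-6.7,-1],
  [0,0,0,0,0,0,-1],
])

```text
time_s: 1.02
ee_pos: [0.2161, -0.5056, 0.2051]
eef_rot: [-3.141, -0.001, 1.579]
force: [1.2, -0.7, 0.8]
grip_width: 0.094
grip_force: 0.0
```

Request:
play_rows([
  [0.0289,0.0139,0,0,0,0,-1],
  [0.0289,0.0139,0,0,0,0,-1],
  [0.0289,0.0139,0,0,0,0,-1],
  [0.0289,0.0139,0,0,0,0,-1],
  [0.0289,0.0139,0,0,0,0,-1],
  [0.0289,0.0139,0,0,0,0,-1],
  [0.0289,0.0139,0,0,0,0,-1],
  [0.0289,0.0139,0,0,0,0,-1],
  [0.0289,0.0139,0,0,0,0,-1],
  [0.0289,0.0139,0,0,0,0,-1],
  [0.0289,0.0139,0,0,0,0,-1],
  [0.0289,0.0139,0,0,0,0,-1],
  [0.0289,0.0139,0,0,0,0,-1],
  [0.0289,0.0139,0,0,0,0,-1],
  [0.0289,0.0139,0,0,0,0,-1],
  [0.0289,0.0139,0,0,0,0,-1],
  [0.0289,0.0139,0,0,0,0,-1],
  [0.0289,0.0139,0,0,0,0,-1],
  [0.0289,0.0139,0,0,0,0,-1],
  [0.0289,0.0139,0,0,0,-0.6,-1],
])

```text
time_s: 2.68
ee_pos: [0.4931, 0.0746, 0.2053]
eef_rot: [-3.141, 0.0, 1.579]
force: [0.2, -0.3, -0.2]
grip_width: 0.0942
grip_force: 0.0
```

Request:
play_rows([
  [0,0,0.03,0,0,0,-1],
  [0,0,0.03,0,0,0,-1],
  [0,0,0,0,0,0,-1],
])

```text
time_s: 2.93
ee_pos: [0.4903, 0.0732, 0.1405]
eef_rot: [-3.133, 0.001, 1.581]
force: [0.3, 0.4, -1.0]
grip_width: 0.0939
grip_force: 0.0
```

Run:
```python
from h import *
t=ctrl.camera("top"); s=ctrl.camera("side"); o=ctrl.get_obs(); print(o["ee_pos"],o["eef_rot"],proj("side",o["ee_pos"]),proj("side",[.489,.0745,.045]))
a=cv2.resize(t[150:250,160:290],None,fx=3,fy=3,interpolation=2)
b=cv2.resize(s[100:220,190:300],None,fx=3.5,fy=3.5,interpolation=2)
H=max(a.shape[0],b.shape[0]); f=lambda i:cv2.copyMakeBorder(i,0,H-i.shape[0],0,0,0)
cv2.imwrite("pics/z2.png",np.hstack([f(a),f(b)]))
```

```text
[0.49250764 0.07281528 0.1456748 ] [-3.14005528e+00  7.72975534e-05  1.58099030e+00] [243.93935156 151.43868809] [242.2862866  186.74164364]
```

View pics/z2.png

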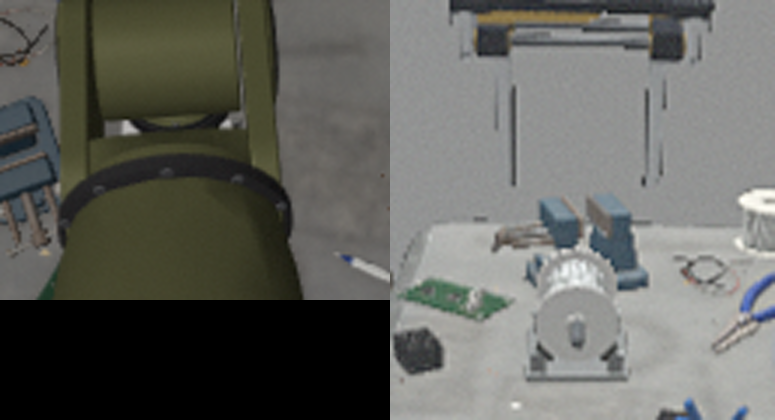

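The side view shows the open fingers straddling the reel. Their midpoint is at about column 245 against the axle at 243, so the tool needs to come back 3.5 mm.

Request:
play_rows([
  [0.0015,-0.0035,0,0,0,0,-1],
  [0,0,0.02,0,0,-0.5,-1],
  [0,0,0.02,0,0,0,-1],
  [0,0,0.02,0,0,0,-1],
  [0,0,0.02,0,0,0,-1],
  [0,0,0.02,0,0,0,-1],
  [0,0,0.019,0,0,0,-1],
  [0,0,0,0,0,0,-1],
  [0,0,0,0,0,0,-1],
], force=20)

```text
time_s: 3.78
ee_pos: [0.4897, 0.0742, 0.0277]
eef_rot: [3.141, -0.0, 1.591]
force: [-0.1, -0.5, 0.9]
grip_width: 0.094
grip_force: 0.0
```

Request:
play_rows([
  [0,0,0,0,0,0,1],
  [0,0,0,0,0,0,1],
  [0,0,0,0,0,0,1],
  [0,0,0,0,0,0,1],
  [0,0,0,0,0,0,1],
  [0,0,0,0,0,0,1],
  [0,0,0,0,0,0,1],
  [0,0,0,0,0,0,1],
], force=20)

```text
time_s: 4.45
ee_pos: [0.49, 0.0744, 0.0268]
eef_rot: [3.139, -0.0, 1.592]
force: [13.4, -0.0, 5.0]
grip_width: 0.0443
grip_force: 6.9
```

Request:
play_rows([
  [0,0.0005,0,0,0,0,1],
  [0,0.0005,0,0,0,0,1],
  [0,0,0,0,0,0,1],
  [0,0,0,0,0,0,1],
  [0,0,0,0,0,0,1],
], force=50)

```text
time_s: 4.87
ee_pos: [0.4905, 0.0744, 0.0267]
eef_rot: [3.141, -0.0, 1.592]
force: [2.5, -0.1, 5.7]
grip_width: 0.0431
grip_force: 50.0
```

Request:
play_rows([
  [0,0,-0.006,0,0,0,1],
  [0,0,-0.015,0,0,0,1],
  [0,0,-0.02,0,0,0,1],
  [0,0,-0.02,0,0,0,1],
  [0,0,-0.02,0,0,0,1],
  [0,0,-0.02,0,0,0,1],
  [0,0,-0.02,0,0,0,1],
  [0,0,-0.02,0,0,0,1],
  [0,0,-0.014,0,0,0,1],
  [0,0,0,0,0,5.17,1],
  [0,0,0,0,0,5.17,1],
  [0,0,0,0,0,5.17,1],
  [0,0,0,0,0,0,1],
  [0,0,0,0,0,0,1],
])

```text
time_s: 6.03
ee_pos: [0.4897, 0.0743, 0.1812]
eef_rot: [-3.14, 0.0, 1.324]
force: [0.4, -0.1, -1.1]
grip_width: 0.043
grip_force: 50.0
```

```bash
cat > go.py <<'E'
from h import *; import sys
from scipy.spatial.transform import Rotation as Ro
o=ctrl.get_obs(); R=Ro.from_euler("xyz",o["eef_rot"]).as_matrix()
tgt=np.array(eval(sys.argv[1])); print(o["time_s"],o["ee_pos"].round(4),np.degrees(o["eef_rot"]).round(2),"d tool",(R.T@(tgt-o["ee_pos"])).round(4),"F",o["force"].round(1),o["moment"].round(2),o["grip_width"],o["grip_force"])
E
python3 go.py "[.564,-.219,.186]"
```

```text
6.0333 [0.4897 0.0743 0.1812] [-1.7993e+02  2.0000e-02  7.5880e+01] d tool [-0.2664  0.1436 -0.0049] F [ 0.4 -0.1 -1.1] [-0.07  0.    0.01] 0.04299708047215973 49.96853470802307
```

Request:
play_rows([
  [-0.01,0.0054,0,0,0,0,1],
  [-0.0197,0.0106,0,0,0,0,1],
  [-0.0197,0.0106,0,0,0,0,1],
  [-0.0197,0.0106,0,0,0,0,1],
  [-0.0197,0.0106,0,0,0,0,1],
  [-0.0197,0.0106,0,0,0,0,1],
  [-0.0197,0.0106,0,0,0,0,1],
  [-0.0197,0.0106,0,0,0,0,1],
  [-0.0197,0.0106,0,0,0,0,1],
  [-0.0197,0.0106,0,0,0,0,1],
  [-0.0197,0.0106,0,0,0,0,1],
  [-0.0197,0.0106,0,0,0,0,1],
  [-0.0197,0.0106,0,0,0,0,1],
  [-0.0197,0.0106,0,0,0,0,1],
  [0,0,0,0,0,0,1],
  [0,0,0,0,0,0,1],
  [0,0,0,0,0,0,1],
])

```text
time_s: 7.45
ee_pos: [0.563, -0.2189, 0.1811]
eef_rot: [-3.141, -0.0, 1.323]
force: [0.3, -0.3, -1.4]
grip_width: 0.0432
grip_force: 50.0
```

```bash
python3 go.py "[.564,-.219,.12]"
python3 - <<'E'
from h import *
t=ctrl.camera("top"); s=ctrl.camera("side"); o=ctrl.get_obs()
a=cv2.resize(t[130:220,290:390],None,fx=3,fy=3,interpolation=2)
b=cv2.resize(s[120:310,210:330],None,fx=3,fy=3,interpolation=2)
H=max(a.shape[0],b.shape[0]); f=lambda i:cv2.copyMakeBorder(i,0,H-i.shape[0],0,0,0)
cv2.imwrite("pics/z3.png",np.hstack([f(a),f(b)]))
# expected axle ends (side, top)
y=np.radians(-14.2); d=np.array([-np.sin(y),np.cos(y),0]); c=o["ee_pos"]+[0,0,.019]
for k in(-.071,.071): print([proj(n,c+k*d).round(1) for n in("top","side")])
E
```

```text
7.45 [ 0.563  -0.2189  0.1811] [-1.7995e+02 -2.0000e-02  7.5780e+01] d tool [0.0001 0.0011 0.0611] F [ 0.3 -0.3 -1.4] [-0.05 -0.06  0.04] 0.0432200588182559 49.968109130859375
[array([385.1, 165.2]), array([271. , 194.6])]
[array([322.4, 150. ]), array([286.1, 163.9])]
```

View pics/z3.png

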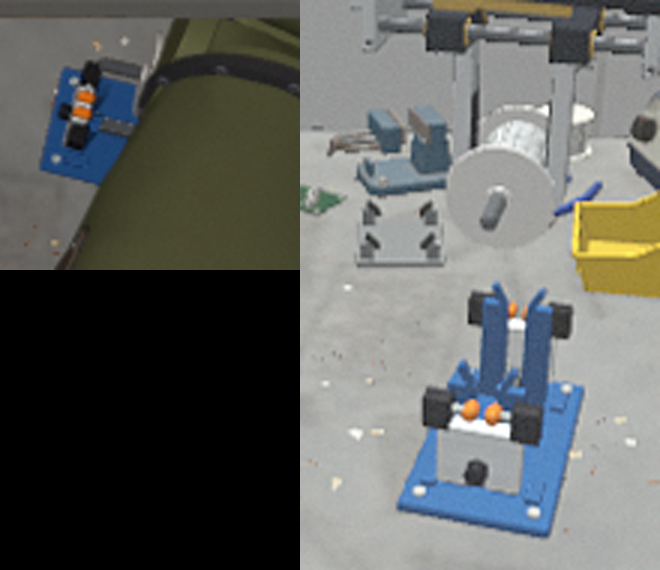

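Request:
play_rows([
  [0,0.001,0.01,0,0,0,1],
  [0,0,0.02,0,0,0,1],
  [0,0,0.02,0,0,0,1],
  [0,0,0.02,0,0,0,1],
  [0,0,0.015,0,0,0,1],
  [0,0,0.01,0,0,0,1],
  [0,0,0,0,0,0,1],
  [0,0,0,0,0,0,1],
  [0,0,0,0,0,0,1],
])

```text
time_s: 8.3
ee_pos: [0.5648, -0.2191, 0.0874]
eef_rot: [3.14, 0.0, 1.322]
force: [-0.2, 0.0, -0.2]
grip_width: 0.0431
grip_force: 50.0
```

Request:
play_rows([
  [0,0,0.004,0,0,0,1],
  [0,0,0.004,0,0,0,1],
  [0,0,0.003,0,0,0,1],
  [0,0,0.003,0,0,0,1],
  [0,0,0,0,0,0,1],
  [0,0,0,0,0,0,1],
])

```text
time_s: 8.8
ee_pos: [0.5643, -0.219, 0.0723]
eef_rot: [-3.141, -0.0, 1.322]
force: [0.5, 0.2, -1.3]
grip_width: 0.043
grip_force: 50.0
```

```bash
python3 go.py "[.564,-.219,.062]"
```

```text
8.8 [ 0.5643 -0.219   0.0723] [-179.98   -0.     75.73] d tool [-0.     -0.0003  0.0103] F [ 0.5  0.2 -1.3] [-0.02 -0.08 -0.02] 0.04295107855367197 49.96830940246582
```

Request:
play_rows([
  [0,0,0.002,0,0,0,1],
  [0,0,0.002,0,0,0,1],
  [0,0,0.001,0,0,0,1],
  [0,0,0,0,0,0,1],
  [0,0,0,0,0,0,1],
])

```text
time_s: 9.22
ee_pos: [0.5643, -0.2191, 0.0674]
eef_rot: [-3.142, 0.0, 1.322]
force: [-0.0, -0.0, 0.0]
grip_width: 0.0431
grip_force: 50.0
```

Request:
play_rows([
  [0,0,0.001,0,0,0,1],
  [0,0,0.001,0,0,0,1],
  [0,0,0,0,0,0,1],
  [0,0,0,0,0,0,1],
])

```text
time_s: 9.55
ee_pos: [0.5645, -0.2191, 0.0656]
eef_rot: [3.141, 0.0, 1.322]
force: [2.0, -0.7, -1.1]
grip_width: 0.0429
grip_force: 50.0
```

```bash
python3 go.py "[.564,-.219,.062]"
```

```text
9.55 [ 0.5645 -0.2191  0.0656] [179.97   0.    75.72] d tool [-0.     -0.0005  0.0036] F [ 2.  -0.7 -1.1] [-0.04 -0.31 -0.11] 0.042908265873113804 49.954766035079956
```

Request:
play_rows([
  [0,0,0.001,0,0,0,1],
  [0,0,0.001,0,0,0,1],
  [0,0,0,0,0,0,1],
  [0,0,0,0,0,0,1],
])

```text
time_s: 9.88
ee_pos: [0.5645, -0.2191, 0.0635]
eef_rot: [3.141, 0.0, 1.322]
force: [3.4, -1.2, 0.1]
grip_width: 0.0432
grip_force: 49.9
```

```bash
python3 go.py "[.564,-.219,.062]"
```

```text
9.8833 [ 0.5645 -0.2191  0.0635] [179.97   0.    75.72] d tool [-0.     -0.0005  0.0015] F [ 3.4 -1.2  0.1] [-0.12 -0.64 -0.18] 0.04318176186568886 49.94235277175903
```

Request:
play_rows([
  [0,0.0005,0,0,0,0.5,1],
  [0,0,0,0,0,0,1],
  [0,0,0.001,0,0,0,1],
  [0,0,0,0,0,0,1],
  [0,0,0,0,0,0,1],
])

```text
time_s: 10.3
ee_pos: [0.5646, -0.2191, 0.0622]
eef_rot: [-3.141, -0.0, 1.313]
force: [0.5, -0.2, -2.4]
grip_width: 0.0428
grip_force: 50.0
```

```bash
python3 go.py "[.564,-.219,.062]"
```

```text
10.3 [ 0.5646 -0.2191  0.0622] [-179.96   -0.     75.23] d tool [-0.     -0.0006  0.0002] F [ 0.5 -0.2 -2.4] [-0.05 -0.11  0.06] 0.04283894439087883 49.96248543262482
```

Free again laterally. I'll carry on down in small steps, watching the force.

Request:
play_rows([
  [0,0,0.001,0,0,0,1],
  [0,0,0.001,0,0,0,1],
  [0,0,0,0,0,0,1],
  [0,0,0,0,0,0,1],
])

```text
time_s: 10.63
ee_pos: [0.5648, -0.2192, 0.0603]
eef_rot: [-3.141, -0.0, 1.313]
force: [-0.1, -1.2, 0.0]
grip_width: 0.0433
grip_force: 50.0
```

Request:
play_rows([
  [0,0,0.001,0,0,0,1],
  [0,0,0.001,0,0,0,1],
  [0,0,0,0,0,0,1],
  [0,0,0,0,0,0,1],
])

```text
time_s: 10.97
ee_pos: [0.5651, -0.2193, 0.0591]
eef_rot: [3.141, 0.0, 1.313]
force: [-0.5, 0.8, 4.9]
grip_width: 0.0433
grip_force: 49.9
```

```bash
python3 go.py "[.564,-.219,.062]"
```

```text
10.9667 [ 0.5651 -0.2193  0.0591] [179.95   0.    75.21] d tool [ 0.     -0.0011 -0.0029] F [-0.5  0.8  4.9] [ 0.16  0.16 -0.26] 0.043263123994327794 49.932902455329895
```

Request:
play_rows([
  [0,0,0.001,0,0,0,1],
  [0,0,0,0,0,0,1],
  [0,0,0,0,0,0,1],
])

```text
time_s: 11.22
ee_pos: [0.5654, -0.2194, 0.0586]
eef_rot: [3.14, 0.0, 1.313]
force: [-0.8, 0.7, 8.2]
grip_width: 0.0429
grip_force: 49.9
```

Request:
play_rows([
  [0,0,0.001,0,0,0,1],
  [0,0,0,0,0,0,1],
  [0,0,0,0,0,0,1],
])

```text
time_s: 11.47
ee_pos: [0.5657, -0.2196, 0.058]
eef_rot: [3.139, 0.0, 1.313]
force: [-1.5, 1.6, 11.7]
grip_width: 0.0427
grip_force: 50.0
```

```bash
python3 go.py "[.564,-.219,.062]"
```

```text
11.4667 [ 0.5657 -0.2196  0.058 ] [1.7984e+02 2.0000e-02 7.5220e+01] d tool [ 0.0001 -0.0017 -0.004 ] F [-1.5  1.6 11.7] [ 0.25  0.26 -0.06] 0.0427081820504338 49.95639681816101
```

Request:
play_rows([
  [0,-0.0005,0.001,0,0,0,1],
  [0,0,0,0,0,0,1],
  [0,0,0,0,0,0,1],
])

```text
time_s: 11.72
ee_pos: [0.5654, -0.2195, 0.0572]
eef_rot: [3.138, 0.001, 1.313]
force: [-1.3, 1.3, 13.1]
grip_width: 0.0431
grip_force: 50.0
```

Request:
play_rows([
  [0,-0.0002,0.001,0,0,0,1],
  [0,0,0,0,0,0,1],
  [0,0,0,0,0,0,1],
])

```text
time_s: 11.97
ee_pos: [0.5652, -0.2195, 0.0561]
eef_rot: [3.138, 0.0, 1.313]
force: [-0.5, -0.5, 11.2]
grip_width: 0.0431
grip_force: 50.0
```

```bash
python3 go.py "[.564,-.219,.062]"
```

```text
11.9667 [ 0.5652 -0.2195  0.0561] [1.7981e+02 3.0000e-02 7.5220e+01] d tool [ 0.0002 -0.0012 -0.0059] F [-0.5 -0.5 11.2] [ 0.15 -0.07 -0.08] 0.043093651666698145 49.95907187461853
```

Request:
play_rows([
  [0,0,0.001,0,0,0,1],
  [0,0,0,0,0,0,1],
  [0,0,0,0,0,0,1],
])

```text
time_s: 12.22
ee_pos: [0.565, -0.2194, 0.0548]
eef_rot: [3.139, 0.0, 1.313]
force: [-0.7, -0.4, 9.5]
grip_width: 0.0431
grip_force: 50.0
```

Request:
play_rows([
  [0,0,0.001,0,0,0,1],
  [0,0,0,0,0,0,1],
  [0,0,0,0,0,0,1],
])

```text
time_s: 12.47
ee_pos: [0.5648, -0.2193, 0.0533]
eef_rot: [3.14, 0.0, 1.313]
force: [0.5, -1.1, 5.4]
grip_width: 0.0431
grip_force: 50.0
```

Request:
play_rows([
  [0,0,0.001,0,0,0,1],
  [0,0,0,0,0,0,1],
  [0,0,0,0,0,0,1],
])

```text
time_s: 12.72
ee_pos: [0.5644, -0.2192, 0.0518]
eef_rot: [3.141, 0.0, 1.313]
force: [1.4, -1.4, 2.4]
grip_width: 0.0427
grip_force: 50.0
```

```bash
python3 go.py "[.564,-.219,.062]"
```

```text
12.7167 [ 0.5644 -0.2192  0.0518] [1.7995e+02 1.0000e-02 7.5220e+01] d tool [ 0.0001 -0.0005 -0.0102] F [ 1.4 -1.4  2.4] [-0.06 -0.25 -0.04] 0.04274750277306501 49.95580494403839
```

Request:
play_rows([
  [0,0.0003,0.001,0,0,0,1],
  [0,0,0,0,0,0,1],
  [0,0,0,0,0,0,1],
])

```text
time_s: 12.97
ee_pos: [0.5643, -0.219, 0.0501]
eef_rot: [-3.141, -0.0, 1.313]
force: [0.8, -1.5, -0.1]
grip_width: 0.0433
grip_force: 50.0
```

Request:
play_rows([
  [0,0,0.001,0,0,0,1],
  [0,0,0,0,0,0,1],
  [0,0,0,0,0,0,1],
])

```text
time_s: 13.22
ee_pos: [0.5642, -0.219, 0.0489]
eef_rot: [-3.141, -0.0, 1.313]
force: [2.4, -1.3, -5.5]
grip_width: 0.0427
grip_force: 49.9
```

Request:
play_rows([
  [0,0,0.001,0,0,0,1],
  [0,0,0,0,0,0,1],
  [0,0,0,0,0,0,1],
])

```text
time_s: 13.47
ee_pos: [0.5643, -0.219, 0.0481]
eef_rot: [-3.141, -0.0, 1.313]
force: [2.3, -1.3, -5.5]
grip_width: 0.0432
grip_force: 49.9
```

```bash
python3 go.py "[.564,-.219,.062]"
```

```text
13.4667 [ 0.5643 -0.219   0.0481] [-1.7997e+02 -1.0000e-02  7.5220e+01] d tool [-0.0001 -0.0003 -0.0139] F [ 2.3 -1.3 -5.5] [-0.13 -0.47 -0.06] 0.04319812213462186 49.94940519332886
```

Request:
play_rows([
  [0,0.0005,0.001,0,0,0,1],
  [0,0,0,0,0,0,1],
  [0,0,0,0,0,0,1],
])

```text
time_s: 13.72
ee_pos: [0.5644, -0.219, 0.048]
eef_rot: [-3.14, -0.0, 1.313]
force: [-6.1, 2.7, 5.0]
grip_width: 0.0429
grip_force: 50.0
```

Request:
play_rows([
  [0,0,0.001,0,0,0,1],
  [0,0,0,0,0,0,1],
  [0,0,0,0,0,0,1],
])

```text
time_s: 13.97
ee_pos: [0.5645, -0.2191, 0.0479]
eef_rot: [-3.141, -0.0, 1.313]
force: [-10.0, 3.9, 15.2]
grip_width: 0.0431
grip_force: 50.0
```

```bash
python3 go.py "[.564,-.219,.062]"
```

```text
13.9667 [ 0.5645 -0.2191  0.0479] [-179.94   -0.     75.23] d tool [-0.0001 -0.0005 -0.0141] F [-10.    3.9  15.2] [ 0.67  1.79 -0.06] 0.04312707643963166 49.95663642883301
```

Request:
play_rows([
  [0,-0.0008,-0.001,0,0,0,1],
  [0,0,0,0,0,0,1],
  [0,0,0,0,0,0,1],
])

```text
time_s: 14.22
ee_pos: [0.5644, -0.219, 0.048]
eef_rot: [3.141, 0.0, 1.313]
force: [-1.9, 1.9, 4.7]
grip_width: 0.043
grip_force: 50.0
```

```bash
python3 go.py "[.564,-.219,.062]"
```

```text
14.2167 [ 0.5644 -0.219   0.048 ] [179.97   0.    75.23] d tool [-0.0001 -0.0003 -0.014 ] F [-1.9  1.9  4.7] [ 0.18  0.19 -0.13] 0.0429721486232308 49.95155453681946
```

Request:
play_rows([
  [0,0,0,0,0,0,1],
  [0,0,0,0,0,0,1],
  [0,0,0,0,0,0,1],
], force=5)

```text
time_s: 14.47
ee_pos: [0.5644, -0.2191, 0.0479]
eef_rot: [3.141, 0.0, 1.313]
force: [-0.3, -0.1, 5.0]
grip_width: 0.0437
grip_force: 5.0
```

Request:
play_rows([
  [0,0,0,0,0,0,-1],
  [0,0,0,0,0,0,-1],
  [0,0,0,0,0,0,-1],
  [0,0,0,0,0,0,-1],
  [0,0,0,0,0,0,-1],
  [0,0,0,0,0,0,-1],
  [0,0,0,0,0,0,-1],
  [0,0,0,0,0,0,-1],
])

```text
time_s: 15.13
ee_pos: [0.5641, -0.219, 0.0474]
eef_rot: [-3.141, -0.0, 1.313]
force: [0.6, 0.1, 0.7]
grip_width: 0.0926
grip_force: 0.0
```

```bash
python3 go.py "[.564,-.219,.2]"
```

```text
15.1333 [ 0.5641 -0.219   0.0474] [-179.99   -0.     75.22] d tool [-0.000e+00 -1.000e-04 -1.526e-01] F [0.6 0.1 0.7] [-0.03 -0.04 -0.01] 0.0925817574523021 0.0
```

Request:
play_rows([
  [0,0,-0.01,0,0,0,-1],
  [0,0,-0.02,0,0,0,-1],
  [0,0,-0.025,0,0,0,-1],
  [0,0,-0.025,0,0,0,-1],
  [0,0,-0.025,0,0,0,-1],
  [0,0,-0.025,0,0,0,-1],
  [0,0,-0.025,0,0,0,-1],
  [0.02,-0.01,0,0,0,0,-1],
  [0.025,-0.015,0,0,0,0,-1],
  [0.025,-0.015,0,0,0,0,-1],
  [0.025,-0.015,0,0,0,0,-1],
  [0.025,-0.015,0,0,0,0,-1],
  [0.025,-0.015,0,0,0,0,-1],
  [0.025,-0.015,0,0,0,0,-1],
  [0,0,0,0,0,0,-1],
  [0,0,0,0,0,0,-1],
  [0,0,0,0,0,0,-1],
])

```text
time_s: 16.55
ee_pos: [0.5111, -0.0295, 0.2031]
eef_rot: [3.141, 0.0, 1.313]
force: [-0.0, 0.0, 0.0]
grip_width: 0.0946
grip_force: 0.0
```

Run:
```python
from h import *
t=ctrl.camera("top"); s=ctrl.camera("side")
a=cv2.resize(t[140:215,290:390],None,fx=4,fy=4,interpolation=2)
b=cv2.resize(s[200:305,230:315],None,fx=4.5,fy=4.5,interpolation=2)
H=max(a.shape[0],b.shape[0]); f=lambda i:cv2.copyMakeBorder(i,0,H-i.shape[0],0,0,0)
cv2.imwrite("pics/z4.png",np.hstack([f(a),f(b)]))
```

```text
(no output)
```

View pics/z4.png

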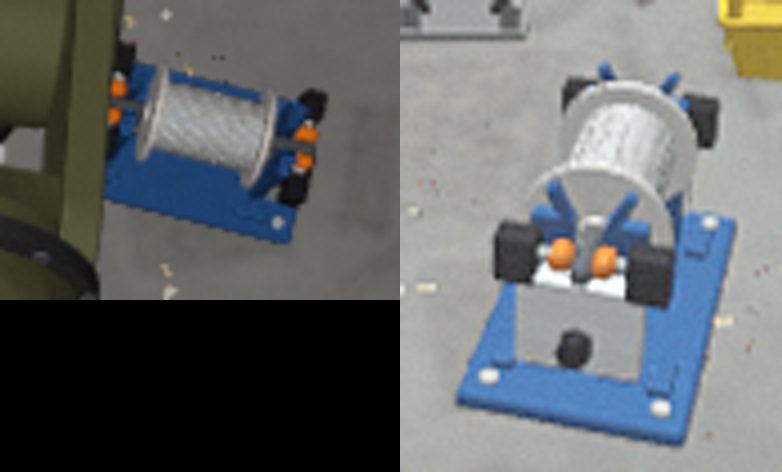

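The picture shows the axle lying between and under the near plungers at about (590,258). At the far end the plunger spread matches, and the reel is level and centred.

```bash
python3 -c "
from station import ctrl
print(ctrl.hand_in())"
```

```text
the job is handed in; nothing more can be done
None
```

The reel is seated level in the blue stand with the plungers snapped over the axle (the far end only partly visible in the last picture). I pressed with about 15 N at most, let go, backed the arm clear and handed in at about 17 s; no verdict was returned.

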